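Line the painted pots up by height on the drying stands

ROBOT

A 6-joint arm with a two-finger parallel gripper is mounted at the origin on the work surface. World frame = base frame: x ahead of the robot, y to its left, z up, the work surface at z = 0. Lengths are in mm, angles in rad, forces in N, time in s.
With the tool pointing down it reaches from about 300 to 875 mm from the base axis. Payload 6.4 kg.
Tool frame: the origin (TCP) lies at the very end of the fingers, on their centre line; the grasp point (between the pads) lies 19 mm behind it; z points along the fingers, y is the line along which they close (so a half turn about z gives the same grasp; the last joint's range is limited). The gripper opens to 85 mm and grips with 20 to 120 N. Pads are 22 mm wide; open, the fingers measure 114 mm over their backs; the gripper's body (76 mm by 85 mm) begins 54 mm behind the grasp point. The pads swing forward as they close: fully open they stand 13 mm farther back than shut.
Start: joints at [-1.428, 0.181, 1.607, -0, 1.354, -0.206], TCP at [196.534, -540.384, 231.288] pointing down, gripper open.
Joint ranges: [-2.99, 2.99], [-0.89, 2.07], [0.3, 2.58], [-1.14, 4.28], [0, 2.63], [-3.12, 3.12]. Speed limits (rad/s): [2.57, 2.57, 3.01, 3.14, 3.14, 3.14].

INTERFACE

Orientations are given as [roll, pitch, yaw] about the fixed x, y, z axes, in that order (R = Rz(yaw) Ry(pitch) Rx(roll)).
In Python, from plant import observe, get_image, job, spotter gives the robot as it stands.
- The arm moves only by the tool carry_out, never from a script. Its argument "series" is a list of rows, each a list of 7 numbers: the turn, a rotation vector about the tool's x, y, z in units of 5 degrees (1.0 is 5 degrees), then the shift along the tool's x, y, z in units of 40 mm (1.0 is 40 mm), then the finger opening in mm, from 0 to 85.4. A call has exactly 10 rows; each row shifts and turns the commanded pose from where the row before left it, along the tool's axes as they then stand; what a row does not reach is not made up. A row lasts 1/12 s, in which the tool goes at most 41.7 mm and 7.16 degrees, less where a joint would pass 70% of its speed; a pose out of reach is approached as far as the arm can. A call is refused whole if a number of a shift passes 1 or a number of a turn 1, either way. A call with a gripper value outside its range is refused whole. The fingers move at their own pace and stop on an object; "force" is the grip in N (left out, the last holds). Time passes only in rows, so rows that do not move let the fingers close, or fill a call up. It gives the time, the measured TCP pose, the force, the opening and the grip force at its end, in the units of the state.
- observe(): the state, without advancing time (a new reading comes with each control period).
- get_image(name): name is "scene" or "side" or "wrist"; returns a dict with "img" (400x640x3 uint8, red, green, blue), "fx", "fy", "cx", "cy" (pixels), "R" (3x3) and "t" (3): a world point X has camera coordinates R X + t; the wrist camera has in their place "hand_eye" (4x4, takes a point from camera to tool coordinates, whose origin is the TCP and whose axes are the flange's). Camera axes: x right, y down, z forward; pixel columns grow to the right and rows downward; lengths in mm; the calibration is good to about 2 mm. The wrist camera is an equidistant fisheye: a pixel r from the principal point sees the ray r / f radians off the axis. A picture is of the moment at which its call begins: read the wrist's pose just before it. There is no depth.
- job.job_done(): hands the job in; it is judged then, once.
Trained networks look in a picture, given as the dict that the camera call returned (one of the last four; its "shot" number tells which), for a name from the list of things; names that differ only in an ending like _2 or _b are one class to them, and where a whole thing is asked for, a point or a joint stands for the part that bears it (a point fixed in the world has none). Each returns a list of dicts, best first, with "confidence" (0 to 1); they miss things now and then, are a little off and sometimes report something else, mostly with a low value. They report only what shows in the picture. A call takes as long as a camera call. They do not tell look-alikes from the thing itself.
- spotter.look_for(picture, name): "extent" ([centre column, centre row, width, height] in pixels, round what is visible of it).
- spotter.outline_of(picture, name): "pixels" (400x640 bool, what is visible of it) and "extent" ([centre column, centre row, width, height] in pixels, round what is visible of it).
- spotter.spot_point(picture, name): "at" ([column, row] in pixels: a listed point, or the origin of a listed thing).
The state is a dict: "t": time; "joint_pos": joint angles; "joint_vel": joint speeds; "effort": joint torques, N m; "position": TCP position; "tool_rot": TCP orientation; "force": force on the tool from outside, world axes, zero at the start; "torque": the same for the moment, N m; "grip_width": finger opening in mm; "grip_force": force on a finger pad.
Only numpy, scipy, OpenCV 4.12 (cv2) and the standard library are available. Lean on these libraries where they do the work, as an engineer would, in place of code of your own. Each camera call takes 0.05 s, during which the arm holds its last target. There are 200 camera calls.

TASK

Stand the four painted pots on the four drying stands in order of height, one pot upright in the middle of each stand: the shortest on the red stand at the end of the row, then each next taller one along, the tallest on the far end. Do not knock any pot over, leave the paint jar and the mug where they are, and let go of everything at the end.

Things in the scene. Friction and masses are not known exactly. Their poses are not given: they have to be found in the camera images.
- pot_yellow: Smallest pot: yellow with black bands, a loose solid turned-wood pot standing upright, 46 mm tall, 40 mm across its straight-sided belly (which spans 17 to 28 mm above its foot and is the place to grip from above), narrower neck and rim with a black top, flat round foot 28 mm across. Origin at the centre of the foot's underside, z up along the pot.
- pot_green: Second smallest pot: green with yellow bands, a loose solid turned-wood pot standing upright, 60 mm tall, 46 mm across its straight-sided belly (which spans 22 to 37 mm above its foot and is the place to grip from above), narrower neck and rim with a black top, flat round foot 32 mm across. Origin at the centre of the foot's underside, z up along the pot.
- pot_cream: Second tallest pot: cream with red bands, a loose solid turned-wood pot standing upright, 76 mm tall, 52 mm across its straight-sided belly (which spans 28 to 47 mm above its foot and is the place to grip from above), narrower neck and rim with a black top, flat round foot 36 mm across. Origin at the centre of the foot's underside, z up along the pot.
- pot_blue: Tallest pot: blue with orange bands, a loose solid turned-wood pot standing upright, 92 mm tall, 58 mm across its straight-sided belly (which spans 33 to 57 mm above its foot and is the place to grip from above), narrower neck and rim with a black top, flat round foot 40 mm across. Origin at the centre of the foot's underside, z up along the pot.
- stand_red: Red-painted fixed round stand, 64 mm across, 10 mm high, on a fixed dark plank (352 x 86 x 6 mm); its flat top is 16 mm above the table. Origin at the centre of its underside (10 mm below its top). Always at one end (either) of the straight row of four stands, 88 mm apart, turned up to 0.25 rad from the y axis.
- stand_c: Plain pale-wood fixed round stand, 64 mm across, 10 mm high, on a fixed dark plank (352 x 86 x 6 mm); its flat top is 16 mm above the table. Origin at the centre of its underside (10 mm below its top). Always at the far end of the row from the red stand.
- stand_a: Plain pale-wood fixed round stand, 64 mm across, 10 mm high, on a fixed dark plank (352 x 86 x 6 mm); its flat top is 16 mm above the table. Origin at the centre of its underside (10 mm below its top). One of the two middle stands; which of a and b is next to the red one varies.
- stand_b: Plain pale-wood fixed round stand, 64 mm across, 10 mm high, on a fixed dark plank (352 x 86 x 6 mm); its flat top is 16 mm above the table. Origin at the centre of its underside (10 mm below its top). One of the two middle stands; which of a and b is next to the red one varies.
- paint_jar: Bystander: loose red paint jar with white lid, 66 mm across, 78 mm tall, at one side of the row. Origin at the centre of its underside.
- mug: Bystander: loose white mug, 76 mm across the rim, 85 mm tall, with a handle, at one side of the row. Origin at the centre of its underside.
There are look-alikes about, which are no part of the job. What is shaped like the pot_cream but pink is not meant.

How it is judged:
By the outcome, as a careful person would: the job done as asked, in the order asked, and still so for the second after the job is handed in, with the robot touching nothing.
It also fails if it takes over 96 s, if anything falls off the work surface, if the arm or the gripper's body presses on something with over 40 N, if the wrist force passes 120 N, or if a joint passes its speed limit or range.

## Working session

There is one attempt and no reset: what is moved stays moved. The work goes in short steps, Python scripts to look and compute and a tool call to move; the robot and the scene stay as the last step left them, time stands still between calls to the robot, and variables do not carry over. Pictures are saved under pics/ and viewed, at most 14 in all, crops included, and the job is handed in when it is done.

Besides the shell and the picture viewer there is one more tool, called after "Request:" by a JSON object that holds its "api" and its "payload", one argument or row to a line. carry_out: Moves the arm, as the interface text tells. Its arguments: {"type":"object","properties":{"series":{"type":"array"},"force":{"type":"number"}},"required":["series"]}

```bash
mkdir -p pics; ls
python3 - <<'E'
from plant import observe,get_image
import cv2
s=observe();print({k:s[k] for k in('t','position','tool_rot','grip_width')})
for n in('scene','side'):
    p=get_image(n);cv2.imwrite(f'pics/{n}0.png',p['img'][:,:,::-1])
    print(n,p['fx'],p['cx'],p['cy'],p['R'],p['t'])
p=get_image('wrist');print({k:v for k,v in p.items() if k!='img'})
E
```

```text
pics
{'t': 0.0, 'position': array([ 196.4313716 , -539.81308468,  230.36717904]), 'tool_rot': array([-3.13984605e+00, -3.80716914e-04,  3.48790102e-01]), 'grip_width': 85.04889669810682}
scene 438.3808139173269 324.300516375626 202.8333831338288 [[ 0.26776833  0.96328388  0.01960343]
 [ 0.74138437 -0.19300604 -0.64272691]
 [-0.61534489  0.18663559 -0.76584452]] [-142.7818367  -356.67720159 1418.32228067]
side 448.7435751152888 310.0990366828291 201.9129297893118 [[-0.70250211 -0.71124391  0.02495763]
 [-0.37353631  0.33864166 -0.86359276]
 [ 0.6057734  -0.61599832 -0.5035719 ]] [359.82268964 224.92111542 785.19889463]
{'fx': 309.70691628693146, 'fy': 309.70691628693146, 'cx': 319.24692204658135, 'cy': 199.55582561370917, 'hand_eye': array([[ 1.35531279e-05, -9.56519339e-01, -2.91668911e-01,
         7.52295903e+01],
       [ 9.99999857e-01, -1.43239179e-04,  5.16216044e-04,
         3.83523259e-01],
       [-5.35549045e-04, -2.91668876e-01,  9.56519200e-01,
        -1.42575918e+02],
       [ 0.00000000e+00,  0.00000000e+00,  0.00000000e+00,
         1.00000000e+00]]), 'shot': 3}
```

View pics/scene0.png

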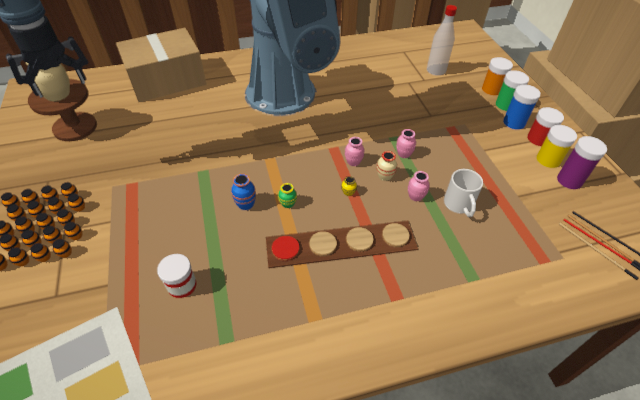

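View pics/side0.png

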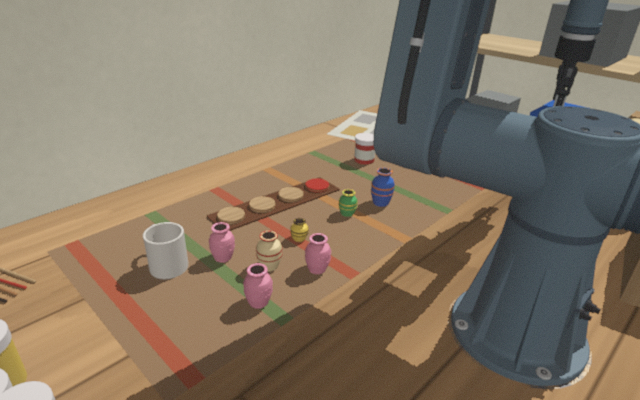

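The scene picture shows blue (243,192), green (287,195), yellow (349,186), cream (387,166), with three pink look-alikes around cream. The red stand is at (285,247), with the pale ones running right to (396,234). The side view agrees.

```bash
cat > h.py <<'E'
from plant import observe,get_image,job,spotter
import numpy as np,cv2
from scipy.spatial.transform import Rotation as Ro
def pose():
    s=observe();return np.array(s['position']),Ro.from_euler('xyz',s['tool_rot']).as_matrix()
def ray(p,uv,ps=None):
    d=np.array([(uv[0]-p['cx'])/p['fx'],(uv[1]-p['cy'])/p['fy'],1.])
    if 'hand_eye' in p:
        a=d[:2].copy()
        r=np.hypot(*a);d=np.r_[a/r*np.sin(r),np.cos(r)] if r>0 else np.array([0,0,1.])
        H=p['hand_eye'];P,R=ps
        return P+R@H[:3,3],R@H[:3,:3]@d
    R,t=np.array(p['R']),np.array(p['t']);return -R.T@t,R.T@d
def plane(p,uv,z,ps=None):
    c,d=ray(p,uv,ps);return (c+d*(z-c[2])/d[2])[:2]
E
python3 - <<'E'
from h import *
H={'pot_yellow':46,'pot_green':60,'pot_cream':76,'pot_blue':92}
for cam in('scene','side'):
    p=get_image(cam)
    for n,z in list({k:0 for k in H}.items())+[('stand_red',6),('stand_a',6),('stand_b',6),('stand_c',6),('paint_jar',0),('mug',0)]:
        for d in spotter.spot_point(p,n):
            if d['confidence']>.3: print(cam,n,round(d['confidence'],2),np.round(d['at'],1),plane(p,d['at'],z).round(1))
        o=[d for d in spotter.outline_of(p,n) if d['confidence']>.3]
        for d in o:
            v,u=np.nonzero(d['pixels']); 
            # area centroid at roughly mid-height
            zm={'stand':14}.get(n[:5],H.get(n,80)*.47)
            print('    outl',round(d['confidence'],2),np.round(d['extent'],1),plane(p,(u.mean(),v.mean()),zm).round(1))
E
```

```text
scene pot_yellow 0.8 [351.4 190.3] [461.1  94. ]
scene pot_yellow 0.71 [243.5 203. ] [ 433.3 -185.9]
scene pot_yellow 0.35 [284.6 245.7] [ 588.3 -112.6]
    outl 0.64 [349.2 185.4  17.3  23.7] [462.1  85. ]
scene pot_green 0.9 [288.5 203.7] [464.4 -75.7]
    outl 0.67 [288.3 195.3  21.2  24.4] [459.3 -77. ]
scene pot_cream 0.97 [416.7 195.3] [520.7 254.1]
scene pot_cream 0.95 [406.3 154.6] [371.2 286.5]
scene pot_cream 0.94 [352.3 158.9] [349.6 132.5]
scene pot_cream 0.67 [387.1 178.4] [444.4 200.5]
    outl 0.92 [357.8 152.4  16.6  36.7] [356.2 133.6]
    outl 0.67 [387.6 166.6  23.   28.7] [429.8 199.8]
    outl 0.61 [405.8 145.2  18.2  31.5] [361.6 283.6]
    outl 0.58 [419.9 186.1  24.2  27.6] [517.1 253.8]
    outl 0.56 [288.4 195.9  19.8  26.4] [465.8 -77.7]
scene pot_blue 0.89 [244.1 203.1] [ 434.  -184.5]
scene pot_blue 0.42 [361.8 240.3] [620.1  69.1]
    outl 0.77 [244.5 191.9  27.6  44.2] [ 433.6 -181.5]
scene stand_red 0.61 [284.5 250.4] [ 605.3 -116.2]
    outl 0.63 [285.9 246.8  27.   23. ] [ 603.7 -113.8]
scene stand_a 0.75 [322.1 244.4] [611.3 -27.2]
scene stand_a 0.7
[... 2364 characters left out ...]
31.3 216.5  25.8  19. ] [624.2 151.7]
    outl 0.65 [261.8 205.1  31.8  21.8] [616.3  65.3]
    outl 0.63 [292.6 196.7  23.3  15.6] [604.4 -22.9]
side stand_c 0.71 [260.2 207.3] [616.7  70.8]
side stand_c 0.63 [228.4 218. ] [629.  157.7]
side stand_c 0.58 [293.1 197.5] [598.  -22.9]
    outl 0.94 [231.3 216.5  25.8  19. ] [624.2 151.7]
    outl 0.65 [261.8 205.1  31.8  21.8] [616.3  65.3]
    outl 0.63 [292.6 196.7  23.3  15.6] [604.4 -22.9]
side paint_jar 0.53 [379.4 203.6] [ 433.6 -173.1]
    outl 0.59 [366.9 148.1  20.6  27.3] [ 636.  -354.4]
    outl 0.5 [166.  247.1  46.2  55. ] [573.7 347. ]
side mug 0.75 [168.8 269. ] [560.2 353.9]
    outl 0.87 [164.7 249.2  45.5  51.8] [574.5 347.1]
```

Request:
{"api": "carry_out", "payload": {
  "series": [
    [0,0,-1,0,0,-0.2,85],
    [0,0,-1,0,0,-0.2,85],
    [0,0,-1,0,0,-0.2,85],
    [0,0,-1,0,0,-0.2,85],
    [0,0,-1,0,0,-0.2,85],
    [0,0,-1,0,0,-0.2,85],
    [0,0,-1,0,0,-0.2,85],
    [0,0,-1,0,0,-0.2,85],
    [0,0,-1,0,0,-0.2,85],
    [0,0,-1,0,0,-0.2,85]
  ]
}}

```text
t: 3.08
position: [196.5, -540.4, 311.7]
tool_rot: [3.142, 0.0, 1.226]
force: [0.5, 0.9, 0.1]
grip_width: 84.9
grip_force: 0.0
```

Request:
{"api": "carry_out", "payload": {
  "series": [
    [0,0,-1,0,0,0,85],
    [0,0,-1,0,0,0,85],
    [0,0,-1,0,0,0,85],
    [0,0,-1,0,0,0,85],
    [0,0,0,0.8,0.5,0,85],
    [0,0,0,0.8,0.5,0,85],
    [0,0,0,0.8,0.5,0,85],
    [0,0,0,0.8,0.5,0,85],
    [0,0,0,0.8,0.5,0,85],
    [0,0,0,0.8,0.5,0,85]
  ]
}}

```text
t: 3.92
position: [317.2, -346.8, 311.4]
tool_rot: [3.141, 0.0, 1.57]
force: [1.3, -0.2, 1.2]
grip_width: 85.1
grip_force: 0.0
```

Request:
{"api": "carry_out", "payload": {
  "series": [
    [0,0,0,0.8,0.5,0,85],
    [0,0,0,0.8,0.5,0,85],
    [0,0,0,0.8,0.5,0,85],
    [0,0,0,0.8,0.5,0,85],
    [0,0,0,0.8,0.5,0,85],
    [0,0,0,0.8,0.5,0,85],
    [0,0,0,0.8,0.5,0,85],
    [0,0,0,0.8,0.5,0,85],
    [0,0,0,0.8,0,0,85],
    [0,0,0,0,0,0,85]
  ]
}}

```text
t: 4.75
position: [477.0, -55.5, 311.3]
tool_rot: [-3.142, -0.002, 1.576]
force: [-0.2, 0.4, -0.1]
grip_width: 84.9
grip_force: 0.0
```

Run:
```python
from h import *
ps=pose();p=get_image('wrist');cv2.imwrite('pics/w1.png',p['img'][:,:,::-1])
np.savez('w1.npz',img=p['img'],P=ps[0],R=ps[1],H=p['hand_eye'],k=[p['fx'],p['fy'],p['cx'],p['cy']])
print(ps[0])
```

```text
[476.96745759 -55.48426753 311.29401125]
```

View pics/w1.png

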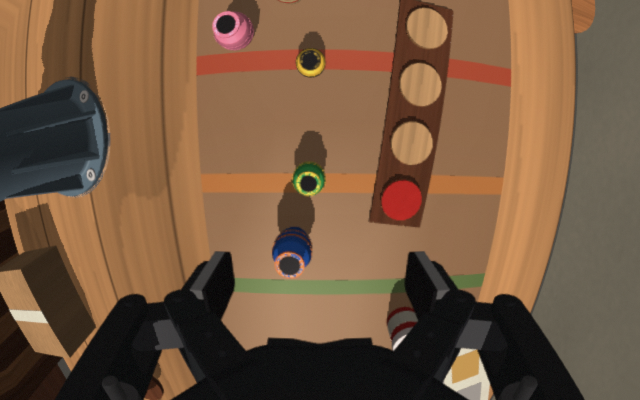

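The wrist view shows the stands at (402,200) red, (412,143), (421,85) and (427,27). The black rims are at (289,266) blue, (308,183) green and (310,61) yellow. Cream is cut off at the top edge. I'll measure these blobs directly.

```bash
cat >> h.py <<'E'
def blob(mask,seed):
    """centroid, area of the component nearest the seed"""
    n,l,s,c=cv2.connectedComponentsWithStats(mask.astype(np.uint8))
    k=[i for i in range(1,n) if s[i,4]>25]
    if not k: return None
    i=min(k,key=lambda i:np.hypot(*(c[i]-seed)))
    return c[i],s[i,4],s[i,:4]
def dark(img,th=60): return img.max(2)<th
def load(f):
    d=np.load(f);k=d['k'];return dict(img=d['img'],hand_eye=d['H'],fx=k[0],fy=k[1],cx=k[2],cy=k[3]),(d['P'],d['R'])
E
python3 - <<'E'
from h import *
p,ps=load('w1.npz')
im=p['img'];hsv=cv2.cvtColor(im,cv2.COLOR_RGB2HSV);print([im[y,x] for x,y in((402,200),(412,143),(421,85),(435,115),(289,266),(308,183),(310,61),(350,120))])
red=(im[:,:,0]>120)&(im[:,:,1]<60)
pale=(im[:,:,0]>150)&(im[:,:,1]>110)
S=[]
for m,s in((red,(402,200)),(pale,(412,143)),(pale,(421,85)),(pale,(427,27))):
    c,a,b=blob(m,s);X=plane(p,c,16,ps);S.append(X);print('stand',c.round(1),a,b,X.round(1))
S=np.array(S);print(np.hypot(*np.diff(S,axis=0).T))
for n,s,h in(('blue',(289,266),92),('green',(308,183),60),('yellow',(310,61),46)):
    c,a,b=blob(dark(im),s);print(n,c.round(1),a,b,plane(p,c,h,ps).round(1))
E
```

```text
[array([174,  42,  36], dtype=uint8), array([173, 131,  90], dtype=uint8), array([180, 137,  93], dtype=uint8), array([88, 51, 35], dtype=uint8), array([53, 49, 49], dtype=uint8), array([35, 32, 33], dtype=uint8), array([37, 35, 35], dtype=uint8), array([147, 109,  79], dtype=uint8)]
stand [401.2 200.2] 1270 [382 181  40  40] [ 602.5 -114.6]
stand [411.7 143. ] 1345 [392 122  41  43] [612.6 -27.5]
stand [420.4  84.2] 1352 [401  63  40  43] [622.7  59.5]
stand [426.9  27.7] 1242 [407   8  41  40] [632.8 146.4]
[87.70107432 87.54364118 87.58514574]
blue [289.1 265.1] 234 [280 257  19  17] [ 438.6 -182.6]
green [307.9 183.2] 182 [301 176  15  15] [463.3 -78.5]
yellow [309.3  60.2] 209 [302  51  18  18] [464.4  82.6]
```

Request:
{"api": "carry_out", "payload": {
  "series": [
    [0,0,0,0.43,-0.04,0.45,70],
    [0,0,0,0.43,-0.04,0.45,70],
    [0,0,0,0.43,-0.04,0.45,70],
    [0,0,0,0.43,-0.04,0.45,70],
    [0,0,0,0.43,-0.04,0.45,70],
    [0,0,0,0.43,-0.04,0.45,70],
    [0,0,0,0.43,-0.04,0.45,70],
    [0,0,0,0.43,-0.04,0.45,70],
    [0,0,0,0,0,0.4,70],
    [0,0,0,0,0,0,70]
  ]
}}

```text
t: 5.63
position: [461.5, 76.9, 148.2]
tool_rot: [-3.136, -0.0, 1.571]
force: [-0.2, 0.7, -0.7]
grip_width: 70.0
grip_force: 0.0
```

Run:
```python
from h import *
ps=pose();p=get_image('wrist');cv2.imwrite('pics/w2.png',p['img'][:,:,::-1])
np.savez('w2.npz',img=p['img'],P=ps[0],R=ps[1],H=p['hand_eye'],k=[p['fx'],p['fy'],p['cx'],p['cy']])
print(ps)
```

```text
(array([461.53888227,  76.92394263, 148.23632462]), array([[-1.42086852e-04,  9.99983898e-01, -5.67301841e-03],
       [ 9.99999987e-01,  1.42523059e-04,  7.64874083e-05],
       [ 7.72947127e-05, -5.67300747e-03, -9.99983905e-01]]))
```

View pics/w2.png

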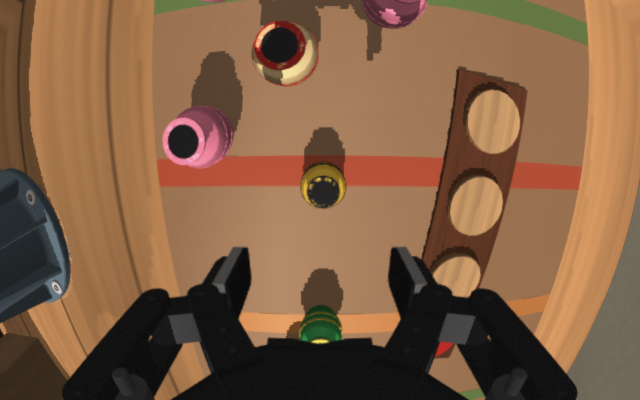

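From the hover, yellow's rim is at (322,190) between the finger directions and cream's rim is at (280,44). The stands are at (494,121), (476,206) and (456,280).

Run:
```python
from h import *
p,ps=load('w2.npz')
im=p['img'];print(ps[0].round(1))
pale=(im[:,:,0]>150)&(im[:,:,1]>110)
for m,s in((pale,(494,121)),(pale,(476,206))):
    c,a,b=blob(m,s);print('stand',c.round(1),a,plane(p,c,16,ps).round(1))
for n,s,h in(('yellow',(322,190),46),('cream',(280,44),76)):
    c,a,b=blob(dark(im),s);print(n,c.round(1),a,b,plane(p,c,h,ps).round(1))
c,a,b=blob(im[:,:,0]*1.-im[:,:,2]>90,(322,187));print(c,a,b,plane(p,c,40,ps))
```

```text
[461.5  76.9 148.2]
stand [493.4 121.5] 2601 [631.8 147.3]
stand [476.1 205.9] 2370 [621.8  60.8]
yellow [323.9 192.2] 594 [308 176  31  32] [465.7  82.8]
cream [279.5  44.8] 995 [262  27  36  36] [434.9 196.1]
[237.30669746 164.88683603] 12990 [127   0 316 297] [392.86163454 105.04180014]
```

Request:
{"api": "carry_out", "payload": {
  "series": [
    [0,0,0,0.15,0.09,0.4,70],
    [0,0,0,0,0,0.4,70],
    [0,0,0,0,0,0.4,70],
    [0,0,0,0,0,0.4,70],
    [0,0,0,0,0,0.2,70],
    [0,0,0,0,0,0,70],
    [0,0,0,0,0,0,70],
    [0,0,0,0,0,0,70],
    [0,0,0,0,0,0,70],
    [0,0,0,0,0,0,70]
  ]
}}

```text
t: 6.52
position: [468.3, 83.0, 80.3]
tool_rot: [3.14, 0.0, 1.57]
force: [-0.7, -0.7, 0.2]
grip_width: 70.1
grip_force: 0.0
```

Run:
```python
from h import *
ps=pose();p=get_image('wrist');im=p['img']
print(ps[0],observe()['tool_rot'])
c,a,b=blob(dark(im),(323,195));print(c.round(1),a,b,plane(p,c,46,ps).round(1))
print(pose()[0])
cv2.imwrite('pics/w3.png',im[:,:,::-1])
```

```text
[468.28429376  83.01795015  80.30305228] [3.14011325e+00 7.71952785e-05 1.57052449e+00]
[328.4 195.3] 37 [318 192  18   9] [474.8 106. ]
[468.10059882  83.08914011  80.10234206]
```

Request:
{"api": "carry_out", "payload": {
  "series": [
    [0,0,0,0,-0.07,0.3,70],
    [0,0,0,0,0,0.4,70],
    [0,0,0,0,0,0.4,70],
    [0,0,0,0,0,0.4,70],
    [0,0,0,0,0,0.3,70],
    [0,0,0,0,0,0.1,70],
    [0,0,0,0,0,0,70],
    [0,0,0,0,0,0,60],
    [0,0,0,0,0,0,50],
    [0,0,0,0,0,0,42]
  ],
  "force": 30
}}

```text
t: 7.4
position: [465.6, 83.1, 4.2]
tool_rot: [3.14, 0.0, 1.571]
force: [-0.2, -0.2, 0.8]
grip_width: 42.1
grip_force: 0.4
```

Request:
{"api": "carry_out", "payload": {
  "series": [
    [0,0,0,0,0,0,30],
    [0,0,0,0,0,0,30],
    [0,0,0,0,0,0,30],
    [0,0,0,0,0,0,30],
    [0,0,0,0,0,0,30],
    [0,0,0,0,0,0,30],
    [0,0,0,0,0,0,30],
    [0,0,0,0,0,-0.1,30],
    [0,0,0,0,0,-0.4,30],
    [0,0,0,0,0,-0.4,30]
  ]
}}

```text
t: 8.23
position: [463.9, 83.2, 39.5]
tool_rot: [-3.14, -0.0, 1.571]
force: [0.7, -0.2, -0.2]
grip_width: 38.6
grip_force: 30.3
```

Request:
{"api": "carry_out", "payload": {
  "series": [
    [0,0,0,0,0,-0.4,30],
    [0,0,0,0,0,-0.6,30],
    [0,0,0,-0.3,0.2,-0.5,30],
    [0,0,0,-0.6,0.4,0,30],
    [0,0,0,-0.7,0.5,0,30],
    [0,0,0,-0.8,0.6,0,30],
    [0,0,0,-0.8,0.6,0,30],
    [0,0,0,-0.8,0.5,0,30],
    [0,0,0,-0.6,0.4,0,30],
    [0,0,0,-0.3,0.2,0,30]
  ]
}}

```text
t: 9.07
position: [602.6, -116.7, 100.1]
tool_rot: [3.139, 0.002, 1.568]
force: [-0.3, -0.3, -0.6]
grip_width: 38.5
grip_force: 30.4
```

Request:
{"api": "carry_out", "payload": {
  "series": [
    [0,0,0,0,0,0,30],
    [0,0,0,0,0,0,30],
    [0,0,0,0,0,0,30],
    [0,0,0,0,0,0,30],
    [0,0,0,0,0,0,30],
    [0,0,0,0,0,0,30],
    [0,0,0,0,0,0,30],
    [0,0,0,0,0,0,30],
    [0,0,0,0,0,0,30],
    [0,0,0,0,0,0,30]
  ]
}}

```text
t: 9.9
position: [600.7, -112.8, 99.3]
tool_rot: [3.142, -0.0, 1.571]
force: [0.5, -0.3, -0.3]
grip_width: 38.4
grip_force: 30.4
```

Request:
{"api": "carry_out", "payload": {
  "series": [
    [0,0,0,-0.05,0.03,0.3,30],
    [0,0,0,0,0,0.4,30],
    [0,0,0,0,0,0.4,30],
    [0,0,0,0,0,0.4,30],
    [0,0,0,0,0,0.2,30],
    [0,0,0,0,0,0.15,30],
    [0,0,0,0,0,0.05,30],
    [0,0,0,0,0,0.03,30],
    [0,0,0,0,0,0,30],
    [0,0,0,0,0,0,30]
  ]
}}

```text
t: 10.73
position: [602.5, -115.1, 22.9]
tool_rot: [3.14, 0.001, 1.571]
force: [0.8, 0.5, -0.0]
grip_width: 38.6
grip_force: 30.4
```

Run:
```python
from h import *
p=get_image('side');q=get_image('scene');w=get_image('wrist')
a=cv2.resize(p['img'][150:230,260:400],None,fx=3,fy=3);b=cv2.resize(q['img'][200:280,230:370],None,fx=3,fy=3)
w=cv2.resize(w['img'],(420,262))
cv2.imwrite('pics/c1.png',np.vstack([np.hstack([a,b])[:,:,::-1],np.pad(w[:,:,::-1],((0,0),(0,420),(0,0)))])[:, :800])
```

```text
(no output)
```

View pics/c1.png

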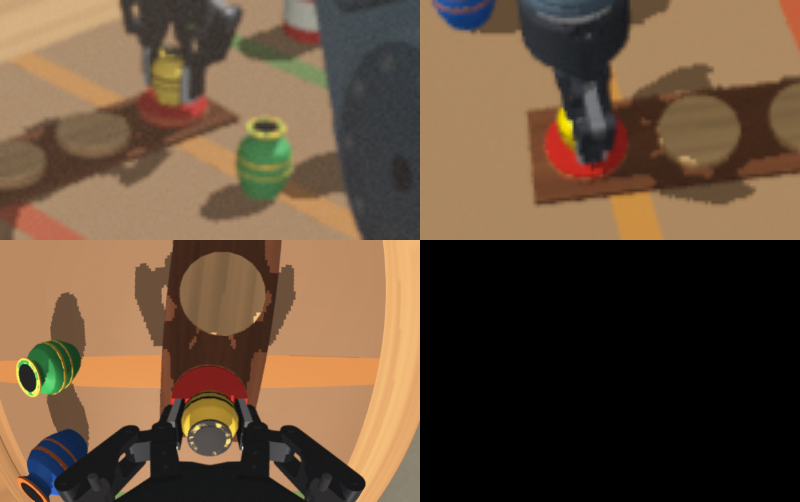

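Yellow is upright over the middle of the red stand. I'll lower the last bit, release and lift.

Request:
{"api": "carry_out", "payload": {
  "series": [
    [0,0,0,0,0,0.03,30],
    [0,0,0,0,0,0.03,30],
    [0,0,0,0,0,0,30],
    [0,0,0,0,0,0,30],
    [0,0,0,0,0,0,30],
    [0,0,0,0,0,0,30],
    [0,0,0,0,0,0,42],
    [0,0,0,0,0,0,48],
    [0,0,0,0,0,0,55],
    [0,0,0,0,0,0,65]
  ]
}}

```text
t: 11.72
position: [601.7, -114.8, 19.4]
tool_rot: [-3.141, -0.0, 1.57]
force: [-0.1, -0.6, -0.0]
grip_width: 64.4
grip_force: 0.0
```

Request:
{"api": "carry_out", "payload": {
  "series": [
    [0,0,0,0,0,0,70],
    [0,0,0,0,0,0,70],
    [0,0,0,0,0,-0.2,70],
    [0,0,0,0,0,-0.5,75],
    [0,0,0,0,0,-0.9,75],
    [0,0,0,0,0,-0.9,75],
    [0,0,0,0,0,-0.9,75],
    [0,0,0,0.3,-0.9,-0.2,75],
    [0,0,0,0.4,-0.9,0,75],
    [0,0,0,0.2,-0.9,0,75]
  ]
}}

```text
t: 12.55
position: [493.4, -78.1, 165.4]
tool_rot: [3.139, 0.001, 1.571]
force: [-0.3, -0.7, 0.3]
grip_width: 74.7
grip_force: 0.0
```

Request:
{"api": "carry_out", "payload": {
  "series": [
    [0,0,0,0,-0.5,0,75],
    [0,0,0,0,-0.2,0,75],
    [0,0,0,0,0,0,75],
    [0,0,0,0,0,0,75],
    [0,0,0,0,0,0,75],
    [0,0,0,0,0,0,75],
    [0,0,0,0,0,0,75],
    [0,0,0,0,0,0,75],
    [0,0,0,0,0,0,75],
    [0,0,0,0,0,0,75]
  ]
}}

```text
t: 13.38
position: [466.0, -78.8, 163.5]
tool_rot: [-3.141, -0.0, 1.571]
force: [-0.6, -0.4, 0.6]
grip_width: 74.7
grip_force: 0.0
```

Run:
```python
from h import *
ps=pose();p=get_image('wrist');im=p['img'];print(ps[0])
c,d=ps[0],0
cv2.imwrite('pics/w4.png',im[:,:,::-1])
np.savez('w4.npz',img=p['img'],P=ps[0],R=ps[1],H=p['hand_eye'],k=[p['fx'],p['fy'],p['cx'],p['cy']])
```

```text
[465.9788183  -78.84724906 163.50480389]
```

View pics/w4.png

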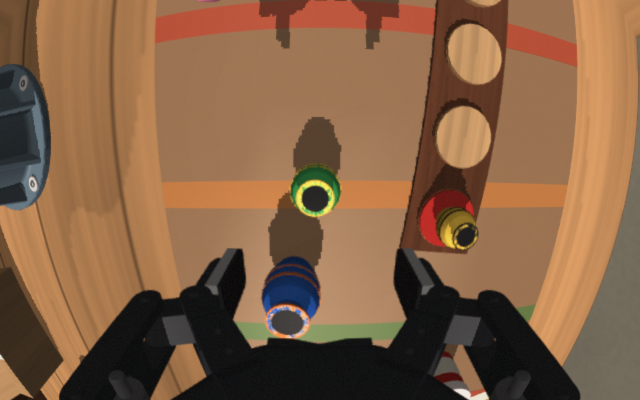

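Yellow stands on red, its rim at (465,236). Green's rim is at (315,199) between the fingers, and blue's is at (289,322).

Run:
```python
from h import *
p,ps=load('w4.npz');im=p['img']
for n,s,h in(('yellow',(465,236),62),('green',(315,199),60),('blue',(289,322),92)):
    c,a,b=blob(dark(im),s);print(n,c.round(1),a,b,plane(p,c,h,ps).round(1))
pale=(im[:,:,0]>150)&(im[:,:,1]>110)
for s in((463,138),(475,54)):
    c,a,b=blob(pale,s);print('stand',c.round(1),a,plane(p,c,16,ps).round(1))
```

```text
yellow [465.8 235.5] 259 [457 223  18  23] [ 603.5 -114.2]
green [314.8 198.3] 479 [303 187  25  24] [463.2 -78.6]
blue [319.2 350. ] 37397 [ 60 248 520 152] [ 466.8 -217.3]
stand [463.3 136.8] 2628 [611.7 -27.3]
stand [474.3  53.6] 2497 [621.8  59.2]
```

Request:
{"api": "carry_out", "payload": {
  "series": [
    [0,0,0,0,-0.07,0.4,75],
    [0,0,0,0,0,0.6,75],
    [0,0,0,0,0,0.7,75],
    [0,0,0,0,0,0.7,75],
    [0,0,0,0,0,0.6,75],
    [0,0,0,0,0,0.5,75],
    [0,0,0,0,0,0.3,75],
    [0,0,0,0,0,0.09,75],
    [0,0,0,0,0,0,60],
    [0,0,0,0,0,0,50]
  ]
}}

```text
t: 14.27
position: [463.5, -79.0, 8.6]
tool_rot: [3.141, 0.0, 1.571]
force: [0.5, 0.4, -0.4]
grip_width: 52.3
grip_force: 0.0
```

Request:
{"api": "carry_out", "payload": {
  "series": [
    [0,0,0,0,0,0,46],
    [0,0,0,0,0,0,38],
    [0,0,0,0,0,0,38],
    [0,0,0,0,0,0,38],
    [0,0,0,0,0,0,38],
    [0,0,0,0,0,0,38],
    [0,0,0,0,0,0,38],
    [0,0,0,0,0,0,38],
    [0,0,0,0,0,0,38],
    [0,0,0,0,0,0,38]
  ]
}}

```text
t: 15.1
position: [463.9, -79.2, 9.2]
tool_rot: [3.14, 0.001, 1.571]
force: [-2.1, 0.6, 6.6]
grip_width: 44.7
grip_force: 30.8
```

Request:
{"api": "carry_out", "payload": {
  "series": [
    [0,0,0,0,0,-0.2,38],
    [0,0,0,0,0,-0.5,38],
    [0,0,0,0,0,-0.7,38],
    [0,0,0,0.1,0.2,-0.6,38],
    [0,0,0,0.2,0.6,0,38],
    [0,0,0,0.3,0.8,0,38],
    [0,0,0,0.3,0.8,0,38],
    [0,0,0,0.2,0.7,0,38],
    [0,0,0,0.1,0.4,0,38],
    [0,0,0,0.09,0.21,0,38]
  ]
}}

```text
t: 15.93
position: [613.6, -26.7, 88.8]
tool_rot: [3.14, 0.0, 1.571]
force: [0.9, -0.5, -0.1]
grip_width: 44.6
grip_force: 31.0
```

Request:
{"api": "carry_out", "payload": {
  "series": [
    [0,0,0,0,0,0,38],
    [0,0,0,0,0,0,38],
    [0,0,0,0,0,0.3,38],
    [0,0,0,0,0,0.4,38],
    [0,0,0,0,0,0.4,38],
    [0,0,0,0,0,0.2,38],
    [0,0,0,0,0,0,38],
    [0,0,0,0,0,0,38],
    [0,0,0,0,0,0,38],
    [0,0,0,0,0,0,38]
  ]
}}

```text
t: 16.77
position: [612.2, -27.6, 37.2]
tool_rot: [3.14, 0.0, 1.57]
force: [0.4, 0.2, 0.5]
grip_width: 45.1
grip_force: 31.0
```

Request:
{"api": "carry_out", "payload": {
  "series": [
    [0,0,0,0,0,0.15,38],
    [0,0,0,0,0,0.1,38],
    [0,0,0,0,0,0.04,38],
    [0,0,0,0,0,0.02,38],
    [0,0,0,0,0,0,38],
    [0,0,0,0,0,0,38],
    [0,0,0,0,0,0,38],
    [0,0,0,0,0,0,38],
    [0,0,0,0,0,0,38],
    [0,0,0,0,0,0,38]
  ]
}}

```text
t: 17.6
position: [611.7, -27.4, 25.2]
tool_rot: [3.141, 0.0, 1.571]
force: [-6.0, 1.1, 12.1]
grip_width: 44.8
grip_force: 31.9
```

Request:
{"api": "carry_out", "payload": {
  "series": [
    [0,0,0,0,0,0,46],
    [0,0,0,0,0,0,50],
    [0,0,0,0,0,0,58],
    [0,0,0,0,0,0,66],
    [0,0,0,0,0,0,72],
    [0,0,0,0,0,-0.3,75],
    [0,0,0,0,0,-0.5,75],
    [0,0,0,0,0,-0.8,75],
    [0,0,0,0,0,-0.9,75],
    [0,0,0,0,0,-0.9,80]
  ]
}}

```text
t: 18.43
position: [610.9, -27.2, 161.4]
tool_rot: [-3.141, -0.0, 1.57]
force: [1.0, 0.0, 0.9]
grip_width: 80.0
grip_force: 0.0
```

Request:
{"api": "carry_out", "payload": {
  "series": [
    [0,0,0,0.3,-0.2,0,82],
    [0,0,0,0.6,-0.5,0,82],
    [0,0,0,0.7,-0.6,0,82],
    [0,0,0,0.8,-0.6,0,82],
    [0,0,0,0.8,-0.6,0,82],
    [0,0,0,0.8,-0.6,0,82],
    [0,0,0,0.8,-0.6,0,82],
    [0,0,0,0.5,-0.5,0,82],
    [0,0,0,0.3,-0.2,0,82],
    [0,0,0,0,0,0,82]
  ]
}}

```text
t: 19.27
position: [433.4, 199.1, 160.3]
tool_rot: [3.141, -0.001, 1.574]
force: [-0.3, 0.3, 0.6]
grip_width: 81.8
grip_force: 0.0
```

Request:
{"api": "carry_out", "payload": {
  "series": [
    [0,0,0,0,0,0,82],
    [0,0,0,0,0,0,82],
    [0,0,0,0,0,0,82],
    [0,0,0,0,0,0,82],
    [0,0,0,0,0,0,82],
    [0,0,0,0,0,0,82],
    [0,0,0,0,0,0,82],
    [0,0,0,0,0,0,82],
    [0,0,0,0,0,0,82],
    [0,0,0,0,0,0,82]
  ]
}}

```text
t: 20.1
position: [435.5, 196.7, 159.7]
tool_rot: [-3.142, -0.0, 1.57]
force: [-0.5, 0.0, 0.9]
grip_width: 82.0
grip_force: 0.0
```

Run:
```python
from h import *
ps=pose();p=get_image('wrist');im=p['img'];print(ps[0])
cv2.imwrite('pics/w5.png',im[:,:,::-1])
np.savez('w5.npz',img=p['img'],P=ps[0],R=ps[1],H=p['hand_eye'],k=[p['fx'],p['fy'],p['cx'],p['cy']])
c,a,b=blob(dark(im),(319,215));print(c.round(1),a,b,plane(p,c,76,ps).round(1))
pale=(im[:,:,0]>150)&(im[:,:,1]>110)
```

```text
[435.53290135 196.71699069 159.6667533 ]
[316.8 206.4] 722 [302 192  31  30] [434.6 196.4]
```

View pics/w5.png

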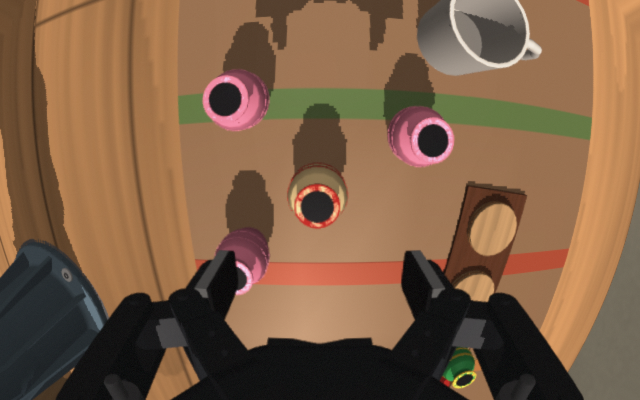

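Cream's rim is at (317,206), centred between the fingers, and the three pink pots are clear of the finger paths.

Request:
{"api": "carry_out", "payload": {
  "series": [
    [0,0,0,0,-0.02,0.4,78],
    [0,0,0,0,0,0.6,78],
    [0,0,0,0,0,0.7,78],
    [0,0,0,0,0,0.7,78],
    [0,0,0,0,0,0.5,78],
    [0,0,0,0,0,0.4,78],
    [0,0,0,0,0,0.25,78],
    [0,0,0,0,0,0.09,78],
    [0,0,0,0,0,0,66],
    [0,0,0,0,0,0,56]
  ]
}}

```text
t: 20.98
position: [435.4, 196.9, 14.8]
tool_rot: [3.141, -0.0, 1.571]
force: [0.5, 0.1, 0.4]
grip_width: 56.7
grip_force: 0.0
```

Request:
{"api": "carry_out", "payload": {
  "series": [
    [0,0,0,0,0,0,52],
    [0,0,0,0,0,0,44],
    [0,0,0,0,0,0,44],
    [0,0,0,0,0,0,44],
    [0,0,0,0,0,0,44],
    [0,0,0,0,0,0,44],
    [0,0,0,0,0,0,44],
    [0,0,0,0,0,0,44],
    [0,0,0,0,0,0,44],
    [0,0,0,0,0,0,44]
  ],
  "force": 35
}}

```text
t: 21.82
position: [435.5, 197.0, 15.3]
tool_rot: [3.14, -0.0, 1.571]
force: [-2.9, 0.5, 6.9]
grip_width: 50.9
grip_force: 36.3
```

Request:
{"api": "carry_out", "payload": {
  "series": [
    [0,0,0,0,0,-0.2,44],
    [0,0,0,0,0,-0.5,44],
    [0,0,0,0,0,-0.7,44],
    [0,0,0,0,0,-0.7,44],
    [0,0,0,-0.2,0.3,-0.2,44],
    [0,0,0,-0.4,0.5,0,44],
    [0,0,0,-0.5,0.7,0,44],
    [0,0,0,-0.6,0.8,0,44],
    [0,0,0,-0.6,0.8,0,44],
    [0,0,0,-0.5,0.7,0,44]
  ]
}}

```text
t: 22.65
position: [589.0, 82.3, 106.3]
tool_rot: [3.14, 0.001, 1.57]
force: [0.4, 0.2, -0.9]
grip_width: 51.0
grip_force: 36.8
```

Request:
{"api": "carry_out", "payload": {
  "series": [
    [0,0,0,-0.4,0.5,0,44],
    [0,0,0,-0.22,0.37,0,44],
    [0,0,0,0,0,0,44],
    [0,0,0,0,0,0.3,44],
    [0,0,0,0,0,0.5,44],
    [0,0,0,0,0,0.5,44],
    [0,0,0,0,0,0.2,44],
    [0,0,0,0,0,0,44],
    [0,0,0,0,0,0,44],
    [0,0,0,0,0,0,44]
  ]
}}

```text
t: 23.48
position: [622.1, 60.2, 47.1]
tool_rot: [3.14, 0.0, 1.571]
force: [0.5, -0.2, -0.7]
grip_width: 50.9
grip_force: 36.9
```

Request:
{"api": "carry_out", "payload": {
  "series": [
    [0,0,0,0,0,0.15,44],
    [0,0,0,0,0,0.15,44],
    [0,0,0,0,0,0.06,44],
    [0,0,0,0,0,0.03,44],
    [0,0,0,0,0,0.02,44],
    [0,0,0,0,0,0,44],
    [0,0,0,0,0,0,44],
    [0,0,0,0,0,0,44],
    [0,0,0,0,0,0,44],
    [0,0,0,0,0,0,44]
  ]
}}

```text
t: 24.32
position: [621.5, 59.9, 31.4]
tool_rot: [-3.141, 0.0, 1.571]
force: [-7.1, 0.7, 12.2]
grip_width: 50.7
grip_force: 38.0
```

Request:
{"api": "carry_out", "payload": {
  "series": [
    [0,0,0,0,0,0,52],
    [0,0,0,0,0,0,56],
    [0,0,0,0,0,0,64],
    [0,0,0,0,0,0,72],
    [0,0,0,0,0,0,78],
    [0,0,0,0,0,-0.3,78],
    [0,0,0,0,0,-0.5,78],
    [0,0,0,0,0,-0.8,78],
    [0,0,0,0,0,-0.9,82],
    [0,0,0,0,0,-0.9,85]
  ]
}}

```text
t: 25.15
position: [621.0, 59.9, 167.5]
tool_rot: [-3.141, -0.0, 1.57]
force: [1.0, -0.5, 0.1]
grip_width: 85.4
grip_force: 0.0
```

Request:
{"api": "carry_out", "payload": {
  "series": [
    [0,0,0,-0.3,-0.2,-0.3,85],
    [0,0,0,-0.6,-0.5,-0.2,85],
    [0,0,0,-0.8,-0.6,0,85],
    [0,0,0,-0.8,-0.6,0,85],
    [0,0,0,-0.8,-0.6,0,85],
    [0,0,0,-0.8,-0.6,0,85],
    [0,0,0,-0.8,-0.6,0,85],
    [0,0,0,-0.6,-0.5,0,85],
    [0,0,0,-0.4,-0.26,0,85],
    [0,0,0,-0.16,-0.1,0,85]
  ]
}}

```text
t: 25.98
position: [437.7, -184.6, 186.7]
tool_rot: [3.141, 0.001, 1.568]
force: [1.0, -0.3, -0.6]
grip_width: 84.6
grip_force: 0.0
```

Request:
{"api": "carry_out", "payload": {
  "series": [
    [0,0,0,0,0,0,85],
    [0,0,0,0,0,0,85],
    [0,0,0,0,0,0,85],
    [0,0,0,0,0,0,85],
    [0,0,0,0,0,0,85],
    [0,0,0,0,0,0,85],
    [0,0,0,0,0,0,85],
    [0,0,0,0,0,0,85],
    [0,0,0,0,0,0,85],
    [0,0,0,0,0,0,85]
  ]
}}

```text
t: 26.82
position: [439.0, -182.4, 185.7]
tool_rot: [-3.142, -0.0, 1.571]
force: [0.3, -0.0, 0.6]
grip_width: 84.8
grip_force: 0.0
```

Run:
```python
from h import *
ps=pose();p=get_image('wrist');im=p['img'];print(ps[0])
cv2.imwrite('pics/w6.png',im[:,:,::-1])
np.savez('w6.npz',img=p['img'],P=ps[0],R=ps[1],H=p['hand_eye'],k=[p['fx'],p['fy'],p['cx'],p['cy']])
c,a,b=blob(dark(im),(319,205));print(c.round(1),a,b,plane(p,c,92,ps).round(1))
```

```text
[ 439.04987749 -182.38481808  185.66098847]
[317.2 202.3] 852 [301 187  34  32] [ 438.4 -182.6]
```

View pics/w6.png

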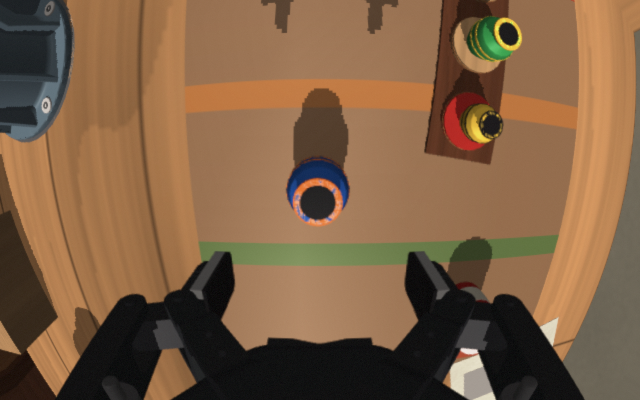

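Blue's rim is at (317,202), centred. Green (509,35) and yellow (490,124) stand upright on their stands.

Request:
{"api": "carry_out", "payload": {
  "series": [
    [0,0,0,0,-0.01,0.4,84],
    [0,0,0,0,0,0.7,84],
    [0,0,0,0,0,0.8,84],
    [0,0,0,0,0,0.7,84],
    [0,0,0,0,0,0.6,84],
    [0,0,0,0,0,0.5,84],
    [0,0,0,0,0,0.34,84],
    [0,0,0,0,0,0.1,84],
    [0,0,0,0,0,0,74],
    [0,0,0,0,0,0,64]
  ]
}}

```text
t: 27.7
position: [438.9, -182.7, 20.3]
tool_rot: [3.141, 0.0, 1.57]
force: [-0.1, 0.2, -0.1]
grip_width: 64.8
grip_force: 0.0
```

Request:
{"api": "carry_out", "payload": {
  "series": [
    [0,0,0,0,0,0,58],
    [0,0,0,0,0,0,50],
    [0,0,0,0,0,0,50],
    [0,0,0,0,0,0,50],
    [0,0,0,0,0,0,50],
    [0,0,0,0,0,0,50],
    [0,0,0,0,0,0,50],
    [0,0,0,0,0,0,50],
    [0,0,0,0,0,0,50],
    [0,0,0,0,0,0,50]
  ],
  "force": 40
}}

```text
t: 28.53
position: [438.6, -182.6, 20.5]
tool_rot: [-3.142, 0.0, 1.571]
force: [-4.6, 1.0, 6.5]
grip_width: 56.7
grip_force: 42.5
```

Request:
{"api": "carry_out", "payload": {
  "series": [
    [0,0,0,0,0,-0.2,50],
    [0,0,0,0,0,-0.5,50],
    [0,0,0,0,0,-0.7,50],
    [0,0,0,0,0,-0.7,50],
    [0,0,0,0.1,0,-0.6,50],
    [0,0,0,0.3,0.1,-0.4,50],
    [0,0,0,0.5,0.2,0,50],
    [0,0,0,0.7,0.3,0,50],
    [0,0,0,0.8,0.4,0,50],
    [0,0,0,0.8,0.5,0,50]
  ]
}}

```text
t: 29.37
position: [498.4, -53.2, 144.5]
tool_rot: [3.142, 0.0, 1.569]
force: [0.6, -0.1, -1.8]
grip_width: 56.8
grip_force: 43.5
```

Request:
{"api": "carry_out", "payload": {
  "series": [
    [0,0,0,0.8,0.5,0,50],
    [0,0,0,0.8,0.5,0,50],
    [0,0,0,0.8,0.5,0,50],
    [0,0,0,0.8,0.5,0,50],
    [0,0,0,0.7,0.5,0,50],
    [0,0,0,0.5,0.4,0,50],
    [0,0,0,0.4,0.3,0,50],
    [0,0,0,0.05,0.14,0,50],
    [0,0,0,0,0,0,50],
    [0,0,0,0,0,0,50]
  ]
}}

```text
t: 30.2
position: [631.7, 139.1, 143.7]
tool_rot: [-3.14, 0.0, 1.571]
force: [-0.2, -0.4, -2.8]
grip_width: 56.8
grip_force: 43.5
```

Request:
{"api": "carry_out", "payload": {
  "series": [
    [0,0,0,0.5,0,0,50],
    [0,0,0,0,0,0,50],
    [0,0,0,0,0,0,50],
    [0,0,0,0,0,0,50],
    [0,0,0,0,0,0,50],
    [0,0,0,0,0,0,50],
    [0,0,0,0,0,0,50],
    [0,0,0,0,0,0,50],
    [0,0,0,0,0,0,50],
    [0,0,0,0,0,0,50]
  ]
}}

```text
t: 31.03
position: [632.3, 159.4, 144.1]
tool_rot: [-3.142, 0.0, 1.57]
force: [0.3, -0.0, -1.8]
grip_width: 56.5
grip_force: 43.5
```

Request:
{"api": "carry_out", "payload": {
  "series": [
    [0,0,0,-0.3,0,0,50],
    [0,0,0,0,0,0.2,50],
    [0,0,0,0,0,0.5,50],
    [0,0,0,0,0,0.6,50],
    [0,0,0,0,0,0.6,50],
    [0,0,0,0,0,0.4,50],
    [0,0,0,0,0,0.1,50],
    [0,0,0,0,0,0,50],
    [0,0,0,0,0,0,50],
    [0,0,0,0,0,0,50]
  ]
}}

```text
t: 31.87
position: [633.6, 147.4, 49.7]
tool_rot: [3.139, -0.0, 1.57]
force: [0.4, 0.1, -2.3]
grip_width: 56.7
grip_force: 43.4
```

Request:
{"api": "carry_out", "payload": {
  "series": [
    [0,0,0,0,-0.02,0.12,50],
    [0,0,0,0,0,0.12,50],
    [0,0,0,0,0,0.06,50],
    [0,0,0,0,0,0.03,50],
    [0,0,0,0,0,0,50],
    [0,0,0,0,0,0,50],
    [0,0,0,0,0,0,50],
    [0,0,0,0,0,0,50],
    [0,0,0,0,0,0,50],
    [0,0,0,0,0,0,50]
  ]
}}

```text
t: 32.7
position: [631.7, 147.6, 36.6]
tool_rot: [3.141, 0.0, 1.571]
force: [-4.6, -0.4, 8.5]
grip_width: 56.5
grip_force: 44.6
```

Contact is made, so I'll release, lift and move back to look.

Request:
{"api": "carry_out", "payload": {
  "series": [
    [0,0,0,0,0,0,58],
    [0,0,0,0,0,0,62],
    [0,0,0,0,0,0,70],
    [0,0,0,0,0,0,78],
    [0,0,0,0,0,0,84],
    [0,0,0,0,0,-0.3,84],
    [0,0,0,0,0,-0.5,84],
    [0,0,0,0,0,-0.8,84],
    [0,0,0,0,0,-0.9,85],
    [0,0,0,0,0,-0.9,85]
  ]
}}

```text
t: 33.53
position: [630.9, 147.4, 172.1]
tool_rot: [-3.14, 0.0, 1.57]
force: [0.9, 0.4, 0.2]
grip_width: 85.2
grip_force: 0.0
```

Request:
{"api": "carry_out", "payload": {
  "series": [
    [0,0,0,0,-0.2,-0.8,85],
    [0,0,0,0,-0.5,-0.8,85],
    [0,0,0,-0.5,-0.7,-0.8,85],
    [0,0,0,-0.5,-0.7,-0.3,85],
    [0,0,0,-0.6,-0.7,0,85],
    [0,0,0,-0.6,-0.5,0,85],
    [0,0,0,-0.3,-0.2,0,85],
    [0,0,0,0,0,0,85],
    [0,0,0,0,0,0,85],
    [0,0,0,0,0,0,85]
  ]
}}

```text
t: 34.37
position: [495.2, 50.1, 275.7]
tool_rot: [3.141, -0.0, 1.57]
force: [-0.1, -0.1, 0.3]
grip_width: 85.1
grip_force: 0.0
```

Run:
```python
from h import *
ps=pose();p=get_image('wrist');q=get_image('scene');r=get_image('side');print(ps[0])
np.savez('w7.npz',img=p['img'],P=ps[0],R=ps[1],H=p['hand_eye'],k=[p['fx'],p['fy'],p['cx'],p['cy']])
a=np.hstack([q['img'][120:300,140:490],r['img'][120:300,130:480]]);b=np.pad(p['img'],((0,0),(0,60),(0,0)))
cv2.imwrite('pics/w7.png',np.vstack([a,b])[:,:,::-1])
for n,h,s in(('blue',108,(632.4,147.4)),('cream',92,(622.2,60)),('green',76,(612,-27.4)),('yellow',62,(602,-114.8))):
    # seed: project expected rim
    X=np.r_[s,h];H=p['hand_eye'];c=H[:3,:3].T@(ps[1].T@(X-ps[0])-H[:3,3])
    t=np.arccos(c[2]/np.linalg.norm(c));uv=np.array([p['cx'],p['cy']])+p['fx']*t*c[:2]/np.hypot(*c[:2])
    o=blob(dark(p['img']),uv);print(n,uv.round(1),o[0].round(1),o[1],plane(p,o[0],h,ps).round(1))
```

```text
[495.22149056  50.13215062 275.7095541 ]
blue [449.6  91.5] [449.7  91.6] 457 [632.6 147.3]
cream [431.3 169.4] [431.4 170.1] 304 [622.3  59.2]
green [412.1 235.8] [412.5 235.4] 178 [612.4 -26.8]
yellow [395. 289.] [395.8 289.1] 88 [ 603.2 -115.1]
```

View pics/w7.png

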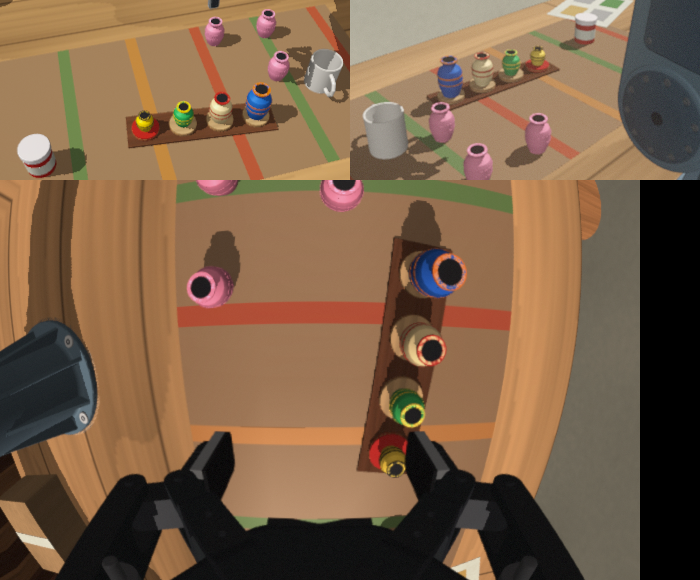

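All four pots are upright and within about 1 mm of their stand centres, and the arm is clear of everything. Handing in.

```bash
python3 -c "
from plant import job;print(job.job_done())"
```

```text
the job is handed in; nothing more can be done
None
```

I stood the four pots upright on the stands in height order (yellow on red, then green, cream and blue at the far end), each within about 1 mm of centre; nothing was knocked over, the arm let go of everything, and the job was handed in after about 35 s of robot time (no verdict came back).

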